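# Click the last kebab round for basting

### The job

The kebabs in the rack are being turned for basting, and the red one has been missed: with a fingertip, flick the edge of its red thumbwheel so that the top of the wheel rolls to the left (seen from the robot), and click it on until its white lobe stands at the top, like the white lobes of the other three, and never past it. Only push the wheel round: do not lift the skewer out of its slot, and leave the other wheels in their clicks and the loose things around the rack where they are.

Things in the scene. Friction and masses are not known exactly. Their poses are not given: they have to be found in the camera images.
- rack: Fixed grey slotted plastic rack on a steel drip tray 310 x 400 mm; origin under the tray's centre, on the work surface; x runs along the skewers away from the wheels, y to the left seen from the wheels, z up. Four skewers lie along x at y = -135, -45, 45, 135 mm, colours in any order, axes 60 mm up. Bars are 72 mm high, the kebabs reach 80 mm, and the collars, 120 mm before the origin, 80 mm.
- red_skewer: Skewer with red wheel, 0.2 to 0.3 kg, 300 mm long. Origin: on its axis in the middle of the black spring collar that sits loosely in the slot of the near bar and would lift out; axes as the rack's. Wheel, rod and kebab turn as one in the collar, with a click every 45 degrees.
- red_hub (a point): Centre of the red silicone thumbwheel, on its axis (does not turn; axes as the rack's), 33 mm before the collar's centre. Wheel: 18 mm wide along x, 56 mm across; hub disc of radius 17.5 mm and eight round lobes, 10 mm thick rods parallel to the axis centred 23 mm from it, 45 degrees apart: one white, the one opposite black, six red. All four wheels are alike but for colour.
- red_wheel (a joint): Angle of the red wheel, rad: 0 = white lobe at the top, growing as the wheel's top rolls left (rack +y). Starts 2 to 4 clicks short (-3.14 to -1.57). At each multiple of 0.785 it rests with a lobe on top, tip 88 mm above the surface. About 2 N at the rim turns it; let go past half-way it snaps on, else back. Pushing the upper right lobe leftwards until it stands on top is one click.
- yellow_hub (a point): Centre of the yellow thumbwheel on its axis (does not turn with it; axes as the rack's); skewer and wheel as the red one.
- yellow_wheel (a joint): Angle of the yellow wheel, rad, counted as the red one's; already at 0, white lobe on top
- green_hub (a point): Centre of the green thumbwheel on its axis (does not turn with it; axes as the rack's); skewer and wheel as the red one.
- green_wheel (a joint): Angle of the green wheel, rad, counted as the red one's; already at 0, white lobe on top
- blue_hub (a point): Centre of the blue thumbwheel on its axis (does not turn with it; axes as the rack's); skewer and wheel as the red one.
- blue_wheel (a joint): Angle of the blue wheel, rad, counted as the red one's; already at 0, white lobe on top
- pepper_mill: bystander: glass pepper mill with black foot and steel head, 54 mm across, 164 mm tall, origin at the centre of its underside
- bowl: bystander: stainless steel bowl, 170 mm across, 62 mm high, origin at the centre of its underside
- brush: bystander: basting brush lying flat, 200 mm long along its x axis
- tongs: bystander: steel tongs with blue plastic grips and tips lying flat, 250 mm long along its x axis, 40 mm wide, 18 mm high, origin under the middle

How it is judged:
At the end, for the whole second after the job is handed in: The red wheel rests in its click with the white lobe on top and the other three wheels are still white up (each within 0.15 rad); all four skewers sit in their slots (height within 4 mm, hub within 6 mm of its start); mill, bowl, brush and tongs are within 15 mm of where they were (value of joint red_wheel between -0.15 and 0.15 rad and velocity of joint red_wheel between -0.3 and 0.3 rad/s and value of joint yellow_wheel between -0.15 and 0.15 rad and value of joint green_wheel between -0.15 and 0.15 rad and value of joint blue_wheel between -0.15 and 0.15 rad and z of red_hub in the frame of rack between 0.056 and 0.064 m and distance of each of red_hub, yellow_hub, green_hub, blue_hub from where it was at the start of the episode below 0.006 m and z of yellow_hub in the frame of rack between 0.056 and 0.064 m and z of green_hub in the frame of rack between 0.056 and 0.064 m and z of blue_hub in the frame of rack between 0.056 and 0.064 m and distance of each of pepper_mill, bowl, brush, tongs from where it was at the start of the episode below 0.015 m); the robot touches nothing.
It fails at once if the skewer is pushed with the arm or the gripper's body instead of a fingertip (contact force between the arm and red_skewer above 2 N).
It fails at once if the red wheel is run on past its white lobe (value of joint red_wheel above 0.5 rad).
It fails at once if another wheel is turned out of its click (value of joint any of yellow_wheel, green_wheel, blue_wheel above 0.4 rad or value of joint any of yellow_wheel, green_wheel, blue_wheel below -0.4 rad).
It fails at once if a skewer is lifted or levered out of its slot (z of any of red_hub, yellow_hub, green_hub, blue_hub in the frame of rack above 0.068 m).
It fails at once if a bystander is knocked, pushed or lifted (distance of any of pepper_mill, bowl, brush, tongs from where it was at the start of the episode above 0.02 m).
It also fails if it takes over 48 s, if anything falls off the work surface, if the arm or the gripper's body presses on something with over 40 N, if the wrist force passes 120 N, or if a joint passes its speed limit or range.

### The arm

A 6-joint arm with a two-finger parallel gripper is mounted at the origin on the work surface. World frame = base frame: x ahead of the robot, y to its left, z up, the work surface at z = 0. Lengths are in m, angles in rad, forces in N, time in s.
With the tool pointing down it reaches from about 0.25 to 0.775 m from the base axis. Payload 4 kg.
Tool frame: the origin (TCP) lies on the centre line of the jaws, within the pads' length; the fingertips stand r.tips_ahead ahead of it and the grasp point (between the pads) lies 5 mm behind it (r.tips_ahead is the distance from the TCP to the fingertips, in m); z points along the fingers, y is the line along which they close (so a half turn about z gives the same grasp; the last joint's range is limited). The gripper opens to 85 mm and grips with 20 to 120 N. Pads are 22 mm wide; open, the fingers measure 114 mm over their backs; the gripper's body (76 mm by 85 mm) begins 54 mm behind the grasp point. The pads swing forward as they close: fully open they stand 13 mm farther back than shut.
Start: joints at [1.088, 0.087, 1.371, -0, 1.684, -0.103], TCP at [0.204, 0.511, 0.245] pointing down, gripper open.
Joint ranges: [-3.1, 3.1], [-0.76, 2.03], [0.27, 2.55], [-1.08, 4.22], [0.17, 2.65], [-2.57, 2.57]. Speed limits (rad/s): [2.79, 2.79, 3.14, 3.14, 3.14, 3.14].

### API

Orientations are given as a unit quaternion [w, x, y, z].
In Python, from cell import r gives the robot as it stands.
- The arm moves only by the shell command python3 -m creep 'ROWS' [FORCE]. ROWS is JSON, a list that holds one entry, the list of rows, each a list of 7 numbers: the shift along the tool's x, y, z scaled (see below), then the turn, a rotation vector about the tool's x, y, z scaled (see below), then the opening, from -1 (shut) to 1 (fully open), so that 0 is half open. A call has 1 to 5 rows; each row is the pose to reach, as a shift and turn from the pose commanded when the call began, along the tool's axes at that moment, turning the shorter way round; what a row does not reach only later rows make up. The controller multiplies each number of a shift by 300 mm and each number of a turn by 180 degrees. A row lasts 1/8 s, in which the tool goes at most 62.5 mm and 10.7 degrees, less where a joint would pass 70% of its speed; a pose out of reach is approached as far as the arm can. A call with a number of a shift or a turn outside -1 to 1 is refused whole. A call with a gripper value outside its range is refused whole. The fingers move at their own pace and stop on an object; FORCE is the grip in N (left out, the last holds). Time passes only in rows, so rows that repeat a pose let the fingers close. It gives the time, the measured TCP pose, the force, the opening and the grip force at its end, in the units of the state.
- r.get_state(): the state, without advancing time (a new reading comes with each control period).
- r.read_camera(name): name is "side" or "top"; returns the picture (400x640x3 uint8, red, green, blue); there is no depth.
- r.get_calibration(name): a dict with "vfov" (degrees; the focal length in pixels is half the picture's height over the tangent of half this angle, whatever the lens; pixels are square), "cx", "cy" (the principal point, pixels), "view" (4x4, takes a point from world to camera coordinates). Camera axes: x right, y down, z forward; pixel columns grow to the right and rows downward; lengths in m; the calibration is good to about 2 mm. A picture is of the moment at which its call begins. get_calibration takes no time and is no camera call.
- r.hand_in(): hands the job in; it is judged then, once.
The state is a dict: "clock": time; "qpos": joint angles; "joint_velocities": joint speeds; "joint_efforts": joint torques, N m; "tool_pos": TCP position; "orientation": TCP orientation; "contact_force": force on the tool from outside, world axes, zero at the start; "wrist_torque": the same for the moment, N m; "opening": opening from 0.0 (shut) to 1.0 (fully open); "gripper_force": force on a finger pad.
Only numpy, scipy, OpenCV 4.12 (cv2) and the standard library are available. Lean on these libraries where they do the work, as an engineer would, in place of code of your own. Each camera call takes 0.05 s, during which the arm holds its last target. There are 200 camera calls.

## Working session

There is one attempt and no reset: what is moved stays moved. The work goes in short steps, Python scripts to look and compute and a shell command to move; the robot and the scene stay as the last step left them, time stands still between calls to the robot, and variables do not carry over. Pictures are saved under pics/ and viewed, at most 10 in all, crops included, and the job is handed in when it is done.

```bash
mkdir -p pics
python3 - <<'E'
from cell import r
import cv2
for n in("top","side"):
    cv2.imwrite(f"pics/{n}0.png",r.read_camera(n)[:,:,::-1]); print(n,r.get_calibration(n))
print(r.get_state(),r.tips_ahead)
E
```

```text
top {'vfov': 52.948245361367235, 'cx': 322.08928955568, 'cy': 190.4097580701689, 'view': array([[-0.00355489, -0.99991519, -0.01252936, -0.0422012 ],
       [-0.99666194,  0.0045647 , -0.08151154,  0.52367963],
       [ 0.08156182,  0.01219777, -0.99659364,  1.2232832 ],
       [ 0.        ,  0.        ,  0.        ,  1.        ]])}
side {'vfov': 53.167524504233064, 'cx': 322.9690776755123, 'cy': 197.56354334478067, 'view': array([[ 0.99567544, -0.09148292,  0.01616468, -0.52501782],
       [-0.03490258, -0.5296229 , -0.84751483,  0.04149383],
       [ 0.08609432,  0.84328551, -0.53052551,  1.57678016],
       [ 0.        ,  0.        ,  0.        ,  1.        ]])}
{'clock': 0.1, 'qpos': array([ 1.08788333e+00,  8.79437166e-02,  1.37212672e+00,  2.54858890e-05,
        1.68357584e+00, -1.03094641e-01]), 'joint_velocities': array([-0.00082878, -0.00235792, -0.00408692, -0.00018225,  0.00077701,
       -0.00062444]), 'joint_efforts': array([ 2.40830785e-03, -3.53017116e+01, -3.14216888e+01, -8.60362047e-05,
        8.03774747e-03, -6.77977397e-06]), 'tool_pos': array([0.20371502, 0.51043746, 0.24420993]), 'orientation': array([-3.08697352e-04,  1.88768212e-01,  9.82021134e-01, -9.79392948e-04]), 'contact_force': array([0.30863142, 0.00329333, 0.29389604]), 'wrist_torque': array([0.01733821, 0.05164748, 0.0061718 ]), 'gripper_force': 0.0, 'opening': 0.9982490930018963} 0.014
```

View pics/top0.png

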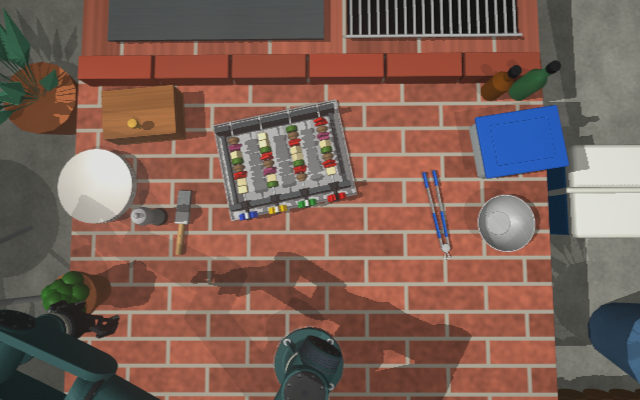

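View pics/side0.png

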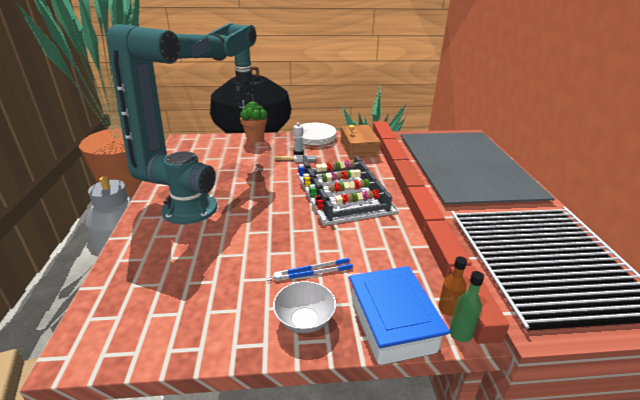

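The top view shows red as the rightmost wheel at about (337,197), then green (307,203), yellow (277,209) and blue (247,215). The mill and brush are to the left, the tongs and bowl to the right. I'll enlarge next.

Run:
```python
import cv2
a=cv2.imread("pics/top0.png")[90:225,205:365]; b=cv2.imread("pics/side0.png")[150:220,290:400]
cv2.imwrite("pics/topc.png",cv2.resize(a[85:],(800,250),interpolation=cv2.INTER_CUBIC))
cv2.imwrite("pics/c.png",cv2.vconcat([cv2.resize(a[85:],(800,250),interpolation=cv2.INTER_CUBIC),cv2.resize(b[:48],(800,349),interpolation=cv2.INTER_CUBIC)]))
```

```text
(no output)
```

View pics/c.png

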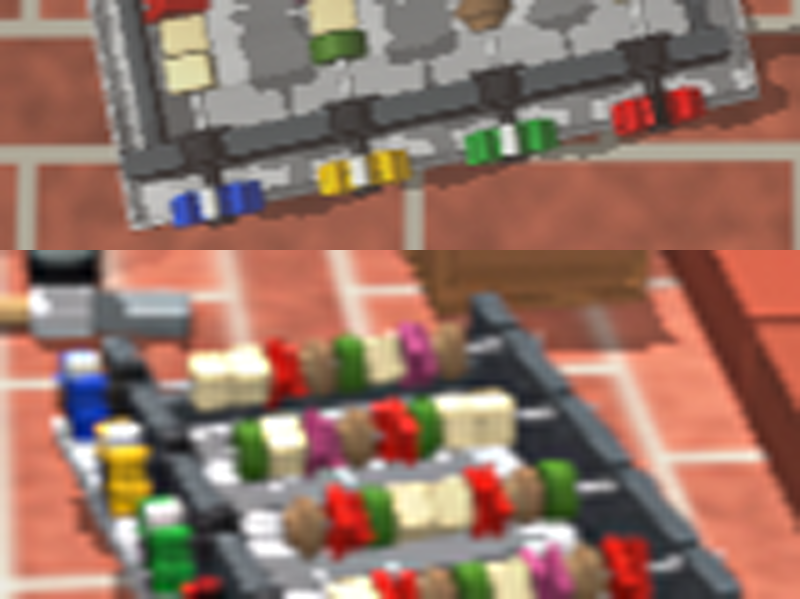

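The red wheel has its black lobe on top at crop (658,110), so white is down and it needs 4 clicks. The other three show white on top: blue (210,203), yellow (360,173), green (508,140).

```bash
cat > h.py <<'E'
from cell import r
import numpy as np
def ray(n,u,v,z):
    c=r.get_calibration(n);V=c["view"];f=200/np.tan(np.radians(c["vfov"]/2))
    o=-V[:3,:3].T@V[:3,3]; d=V[:3,:3].T@np.array([(u-c["cx"])/f,(v-c["cy"])/f,1])
    return o+d*(z-o[2])/d[2]
def proj(n,p):
    c=r.get_calibration(n);V=c["view"];f=200/np.tan(np.radians(c["vfov"]/2))
    q=V[:3,:3]@p+V[:3,3]; return q[:2]/q[2]*f+[c["cx"],c["cy"]]
E
python3 - <<'E'
from h import *
P=np.array([ray("top",205+a/5,175+b/5,.087) for a,b in((210,203),(360,173),(508,140),(658,110))])
print(P.round(4),np.linalg.norm(np.diff(P,axis=0),axis=1)); d=P[0]-P[3]; yaw=np.arctan2(-d[0],d[1]); print(np.degrees(yaw), np.linalg.norm(d))
# tray corners z~0: near-left(130,225), near-right(758,95)
for p in P: print(proj("side",p))
print(ray("top",205+130/5,175+225/5,0.01),ray("top",205+758/5,175+95/5,0.01))
E
```

```text
[[ 4.452e-01  1.748e-01  8.700e-02]
 [ 4.624e-01  8.700e-02  8.700e-02]
 [ 4.813e-01  3.000e-04  8.700e-02]
 [ 4.986e-01 -8.760e-02  8.700e-02]] [0.08947655 0.08873825 0.08958941]
11.49881952793674 0.2677898177556721
[300.5300871  164.87526454]
[305.65554772 174.59344357]
[311.68514519 185.05121019]
[317.85086175 196.69426456]
[0.43318712 0.24003712 0.01      ] [ 0.51267831 -0.15186217  0.01      ]
```

```bash
cat >> h.py <<'E'
from scipy.spatial.transform import Rotation as Ro
H=np.array([.498,-.0885,.060]); yaw=np.radians(11.5)
RK=Ro.from_euler('z',yaw).as_matrix()
# wanted tool: x = rack y, y = rack x, z down
RT=np.column_stack([RK[:,1],RK[:,0],-RK[:,2]])
def go(rel):
    """rel: rack-frame position of fingertip point (tool axis) relative to hub, mm -> row numbers"""
    s=r.get_state(); q=s["orientation"]; R=Ro.from_quat([*q[1:],q[0]]).as_matrix()
    t=H+RK@(np.array(rel)/1000)+[0,0,r.tips_ahead]
    print("now rel",(RK.T@(s["tool_pos"]-[0,0,r.tips_ahead]-H)*1000).round(1),"t",s["clock"])
    print("shift",(R.T@(t-s["tool_pos"])/.3).round(4),"turn",(Ro.from_matrix(R.T@RT).as_rotvec()/np.pi).round(4),"q",s["qpos"].round(2),"F",s["contact_force"].round(2))
E
python3 -c "
from h import *
go([-6,-48,150])"
```

```text
now rel [-169.   645.6  170.2] t 0.1
shift [-1.7223 -1.6351  0.0703] turn [-6.000e-04  3.000e-04  3.152e-01] q [ 1.09  0.09  1.37  0.    1.68 -0.1 ] F [0.31 0.   0.29]
```

```bash
python3 -m creep '[[[-0.15,-0.14,0,0,0,0.06,-1],[-0.3,-0.28,0,0,0,0.12,-1],[-0.45,-0.42,0,0,0,0.18,-1],[-0.6,-0.56,0,0,0,0.24,-1],[-0.75,-0.7,0,0,0,0.3,-1]]]'; python3 -c "
from h import *
go([-6,-48,150])"
```

```text
clock: 0.72
tool_pos: [0.3352, 0.2305, 0.2449]
orientation: [0.0, 0.614, 0.789, -0.0]
contact_force: [1.1, 0.7, 0.4]
opening: -0.003
gripper_force: 0.0
now rel [-95.9 345.  170.9] t 0.725
shift [-1.3228  0.2375  0.0699] turn [0.    0.    0.015] q [ 0.46 -0.24  1.68 -0.    1.7   0.21] F [1.11 0.72 0.4 ]
```

```bash
python3 -m creep '[[[-0.2,0.036,0,0,0,0.015,-1],[-0.4,0.072,0,0,0,0.015,-1],[-0.6,0.108,0,0,0,0.015,-1],[-0.8,0.144,0,0,0,0.015,-1],[-0.98,0.176,0,0,0,0.015,-1]]]'; python3 -c "
from h import *
go([-6,-48,100])"
```

```text
clock: 1.35
tool_pos: [0.4601, -0.0411, 0.2449]
orientation: [-0.0, 0.631, 0.776, 0.0]
contact_force: [0.4, 0.3, 0.4]
opening: 0.004
gripper_force: 0.0
now rel [-27.6  54.  170.9] t 1.35
shift [-0.3404  0.0706  0.2361] turn [-0.0001 -0.0002  0.0015] q [-0.21 -0.11  1.57  0.    1.69 -0.42] F [0.39 0.27 0.36]
```

Move over, then down to tip 55 mm above hub height, and look from close by.

```bash
python3 -m creep '[[[-0.17,0.035,0,0,0,0,-1],[-0.34,0.07,0,0,0,0,-1],[-0.34,0.07,0.2,0,0,0,-1],[-0.34,0.07,0.386,0,0,0,-1],[-0.34,0.07,0.386,0,0,0,-1]]]'
python3 - <<'E'
from h import *
import cv2
go([-6,-48,13])
s=r.get_state()["tool_pos"];t=s-[0,0,.014]
a=r.read_camera("top")[:,:,::-1];b=r.read_camera("side")[:,:,::-1]
print(proj("top",t),proj("side",t))
cv2.imwrite("pics/c1.png",cv2.vconcat([cv2.resize(a[170:230,280:380],(500,300),interpolation=cv2.INTER_CUBIC),cv2.resize(b[165:215,285:369],(500,298),interpolation=cv2.INTER_CUBIC)]))
E
```

```text
clock: 1.98
tool_pos: [0.4968, -0.133, 0.123]
orientation: [-0.007, 0.631, 0.776, -0.002]
contact_force: [-0.2, 0.8, -0.1]
opening: 0.004
gripper_force: 0.0
now rel [-10.  -43.3  49. ] t 1.975
shift [-0.0166  0.0148  0.1199] turn [-0.0039 -0.0026  0.0017] q [-0.37  0.08  1.63  0.    1.45 -0.58] F [-0.24  0.76 -0.08]
[352.59417368 197.03090168] [318.44306491 198.15742452]
```

View pics/c1.png

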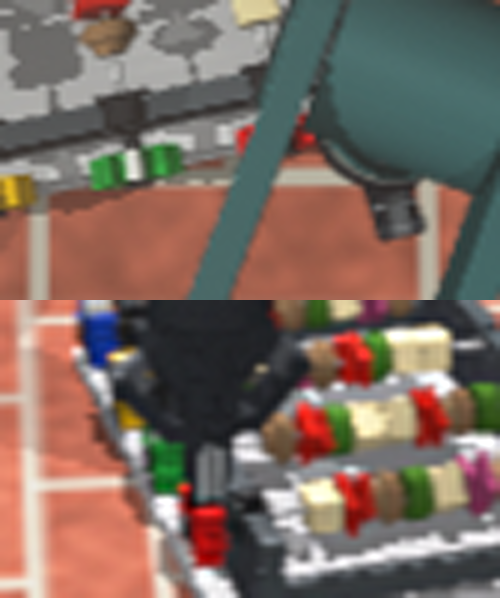

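The tip is seen in side crop at about (211,500), 0.5 px right of the wheel's column, which agrees with the prediction. Lower it beside the wheel.

```bash
python3 -m creep '[[[-0.015,0.013,0.06,-0.004,-0.003,0.002,-1],[-0.015,0.013,0.12,-0.004,-0.003,0.002,-1],[-0.015,0.013,0.12,-0.004,-0.003,0.002,-1]]]'; python3 -c "
from h import *
go([-6,-33,13])"
```

```text
clock: 2.45
tool_pos: [0.506, -0.1379, 0.0937]
orientation: [0.007, 0.633, 0.774, 0.002]
contact_force: [0.2, 1.2, 0.3]
opening: -0.0
gripper_force: 0.0
now rel [ -2.  -50.   19.7] t 2.45
shift [ 0.0569 -0.0136  0.0216] turn [ 0.0039  0.0029 -0.0001] q [-0.37  0.1   1.66 -0.    1.36 -0.57] F [0.22 1.23 0.34]
```

```bash
python3 -m creep '[[[0,0,0.01,0.004,0.003,0,-1],[0,0,0.01,0.004,0.003,0,-1],[0,0,0.01,0.004,0.003,0,-1],[0,0,0.01,0.004,0.003,0,-1]]]'; python3 -c "
from h import *
go([-6,-33,13])"
```

```text
clock: 2.95
tool_pos: [0.5062, -0.1382, 0.0908]
orientation: [0.0, 0.633, 0.774, 0.0]
contact_force: [1.4, -0.7, 0.2]
opening: 0.006
gripper_force: 0.0
now rel [ -1.9 -50.4  16.8] t 2.95
shift [ 0.0579 -0.0138  0.0125] turn [ 0.0001  0.     -0.0002] q [-0.37  0.11  1.65  0.    1.37 -0.57] F [ 1.35 -0.65  0.19]
```

```bash
python3 -m creep '[[[0.025,-0.014,0.0125,0,0,0,-1],[0.05,-0.014,0.0125,0,0,0,-1],[0.05,-0.014,0.0125,0,0,0,-1]]]'; python3 -c "
from h import *
go([-6,-21,19.5])"
```

```text
clock: 3.32
tool_pos: [0.4987, -0.1235, 0.0866]
orientation: [-0.0, 0.633, 0.775, 0.0]
contact_force: [-0.2, -0.8, -0.2]
opening: 0.004
gripper_force: 0.0
now rel [ -6.3 -34.4  12.6] t 3.325
shift [ 0.0447  0.001  -0.023 ] turn [-0.0001 -0.0001  0.0001] q [-0.35  0.1   1.68  0.    1.36 -0.55] F [-0.19 -0.82 -0.17]
```

```bash
python3 -m creep '[[[0.01,0,-0.002,0,0,0,-1],[0.02,0,-0.007,0,0,0,-1],[0.03,0,-0.014,0,0,0,-1]]]';python3 -m creep '[[[0.006,0,-0.004,0,0,0,-1],[0.012,0,-0.008,0,0,0,-1],[0.014,0,-0.01,0,0,0,-1]]]'; python3 -c "
from h import *
go([-6,-21,19.5])"
```

```text
clock: 3.7
tool_pos: [0.4974, -0.1161, 0.0913]
orientation: [0.001, 0.633, 0.774, -0.0]
contact_force: [0.1, -2.4, -0.9]
opening: 0.002
gripper_force: 1.2
clock: 4.08
tool_pos: [0.4965, -0.1109, 0.0941]
orientation: [-0.0, 0.633, 0.774, 0.001]
contact_force: [1.6, 0.6, -0.6]
opening: 0.0
gripper_force: 0.0
now rel [ -6.  -21.6  20.1] t 4.075
shift [ 0.002  -0.0001  0.0021] turn [ 0.0002 -0.0003 -0.0002] q [-0.33  0.08  1.69  0.    1.38 -0.53] F [ 1.55  0.6  -0.6 ]
```

Contact (2.4 N), then release: probably one click. Back off to the right and up, and look.

```bash
python3 -m creep '[[[-0.03,0,-0.06,0,0,0,-1],[-0.1,0,-0.2,0,0,0,-1],[-0.3,0,-0.2,0,0,0,-1],[-0.3,0,-0.2,0,0,0,-1],[-0.3,0,-0.2,0,0,0,-1]]]'
python3 - <<'E'
from h import *
import cv2
go([-6,-48,13])
a=r.read_camera("top")[:,:,::-1];b=r.read_camera("side")[:,:,::-1]
cv2.imwrite("pics/c2.png",cv2.vconcat([cv2.resize(a[180:220,300:370],(525,300),interpolation=cv2.INTER_CUBIC),cv2.resize(b[175:215,290:360],(525,300),interpolation=cv2.INTER_CUBIC)]))
E
```

```text
clock: 4.7
tool_pos: [0.5142, -0.1997, 0.1542]
orientation: [-0.0, 0.633, 0.774, 0.0]
contact_force: [-1.0, 0.2, -0.2]
opening: -0.003
gripper_force: 0.0
now rel [  -6.3 -112.2   80.2] t 4.7
shift [0.2138 0.0007 0.2242] turn [ 0.     -0.0003 -0.0005] q [-0.47  0.13  1.51  0.    1.51 -0.67] F [-1.02  0.23 -0.24]
```

View pics/c2.png

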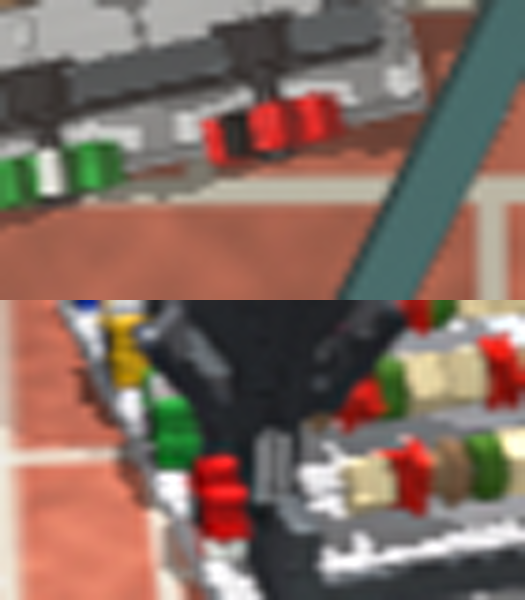

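Exactly one click: the black lobe is now upper left at top crop (237,135), and the white one lower right at side crop (230,545). Three more of the same stroke.

```bash
python3 -m creep '[[[0.15,0,0.05,0,0,0,-1],[0.21,0,0.12,0,0,0,-1],[0.213,0,0.2245,0,0,0,-1],[0.213,0,0.2245,0,0,0,-1],[0.213,0,0.2245,0,0,0,-1]]]' |tail -0; python3 -m creep '[[[0.025,0,0,0,0,0,-1],[0.045,0,0,0,0,0,-1],[0.045,0,0,0,0,0,-1]]]' | tail -0; python3 -c "
from h import *
go([-6,-34.4,12.6])"
```

```text
now rel [ -5.9 -34.3  13.2] t 5.8
shift [-0.0002 -0.0003  0.0019] turn [0.0003 0.0001 0.    ] q [-0.35  0.09  1.68  0.    1.36 -0.55] F [0.12 0.59 0.3 ]Exception ignored on flushing sys.stdout:
BrokenPipeError: [Errno 32] Broken pipe
Exception ignored on flushing sys.stdout:
BrokenPipeError: [Errno 32] Broken pipe
```

Second click, then straight up, back and down to the start of the stroke.

```bash
python3 -m creep '[[[0.01,0,-0.001,0,0,0,-1],[0.02,0,-0.006,0,0,0,-1],[0.03,0,-0.013,0,0,0,-1]]]'|grep force;python3 -m creep '[[[0.006,0,-0.004,0,0,0,-1],[0.012,0,-0.008,0,0,0,-1],[0.014,0,-0.01,0,0,0,-1]]]'|grep force; python3 -c "
from h import *
go([-6,-21,19.5])"
python3 -m creep '[[[-0.01,0,-0.06,0,0,0,-1],[-0.09,0,-0.06,0,0,0,-1],[-0.09,0,0.02,0,0,0,-1],[-0.09,0,0.022,0,0,0,-1],[-0.09,0,0.022,0,0,0,-1]]]'|grep force
python3 -m creep '[[[0.025,0,0,0,0,0,-1],[0.045,0,0,0,0,0,-1],[0.045,0,0,0,0,0,-1]]]'|grep force; python3 -c "
from h import *
go([-6,-34.4,12.6])"
```

```text
contact_force: [0.4, -3.0, 0.6]
gripper_force: 1.4
contact_force: [1.2, -0.2, 0.4]
gripper_force: 0.1
now rel [ -5.8 -21.1  19.8] t 6.55
shift [ 0.0003 -0.0007  0.0009] turn [ 0.0003 -0.0002 -0.0002] q [-0.33  0.08  1.69  0.    1.38 -0.53] F [ 1.16 -0.21  0.41]
contact_force: [-0.0, 0.4, -0.3]
gripper_force: 0.0
contact_force: [0.4, -0.3, -0.4]
gripper_force: 0.0
now rel [ -6.  -34.3  13.3] t 7.55
shift [-0.0003 -0.0001  0.0024] turn [0.0002 0.     0.0001] q [-0.35  0.09  1.68  0.    1.36 -0.55] F [ 0.36 -0.28 -0.36]
```

Same signature. Third click, then back off and look before the last.

```bash
python3 -m creep '[[[0.01,0,-0.001,0,0,0,-1],[0.02,0,-0.006,0,0,0,-1],[0.03,0,-0.013,0,0,0,-1]]]'|grep force;python3 -m creep '[[[0.006,0,-0.004,0,0,0,-1],[0.012,0,-0.008,0,0,0,-1],[0.014,0,-0.01,0,0,0,-1]]]'|grep force
python3 -m creep '[[[-0.03,0,-0.06,0,0,0,-1],[-0.1,0,-0.2,0,0,0,-1],[-0.3,0,-0.2,0,0,0,-1],[-0.3,0,-0.2,0,0,0,-1],[-0.3,0,-0.2,0,0,0,-1]]]'|grep force
python3 - <<'E'
from h import *
import cv2
go([-6,-48,13])
a=r.read_camera("top")[:,:,::-1];b=r.read_camera("side")[:,:,::-1]
cv2.imwrite("pics/c3.png",cv2.vconcat([cv2.resize(a[180:220,300:370],(525,300),interpolation=cv2.INTER_CUBIC),cv2.resize(b[175:215,290:360],(525,300),interpolation=cv2.INTER_CUBIC)]))
E
```

```text
contact_force: [0.3, -4.2, -0.1]
gripper_force: 1.4
contact_force: [-0.1, -0.9, 1.8]
gripper_force: 0.7
contact_force: [0.4, 0.0, -0.4]
gripper_force: 0.0
now rel [  -6.4 -111.8   79.9] t 8.925
shift [0.2126 0.0009 0.2234] turn [-0.     -0.0004 -0.0005] q [-0.47  0.13  1.51  0.    1.51 -0.67] F [ 0.44  0.   -0.35]
```

View pics/c3.png

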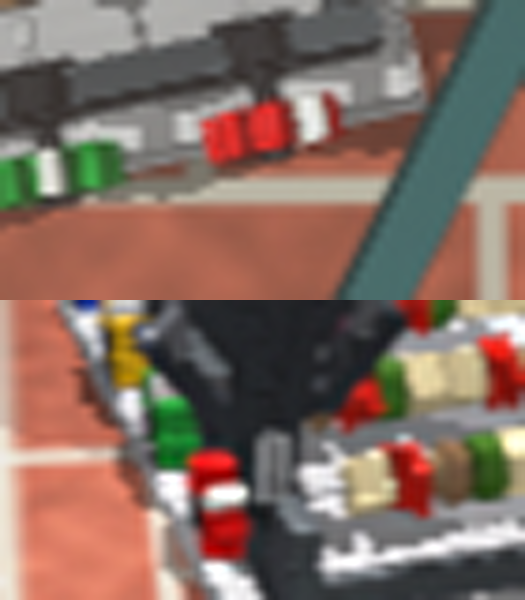

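The white lobe is upper right (top crop (313,117)), so three clicks are done and one is left.

```bash
python3 -m creep '[[[0.15,0,0.05,0,0,0,-1],[0.21,0,0.12,0,0,0,-1],[0.2125,0,0.224,0,0,0,-1],[0.2125,0,0.224,0,0,0,-1],[0.2125,0,0.224,0,0,0,-1]]]' |grep force; python3 -m creep '[[[0.025,0,0,0,0,0,-1],[0.045,0,0,0,0,0,-1],[0.045,0,0,0,0,0,-1]]]' |grep force; python3 -c "
from h import *
go([-6,-34.4,12.6])"
```

```text
contact_force: [0.6, -0.4, 0.0]
gripper_force: 0.0
contact_force: [-0.1, -1.1, 0.6]
gripper_force: 0.0
now rel [ -5.9 -34.2  13.2] t 10.025
shift [-0.0008 -0.0004  0.0019] turn [ 0.0003  0.0001 -0.    ] q [-0.35  0.09  1.68  0.    1.36 -0.55] F [-0.14 -1.08  0.57]
```

```bash
python3 -m creep '[[[0.01,0,-0.001,0,0,0,-1],[0.02,0,-0.006,0,0,0,-1],[0.03,0,-0.013,0,0,0,-1]]]'|grep force;python3 -m creep '[[[0.006,0,-0.004,0,0,0,-1],[0.012,0,-0.008,0,0,0,-1],[0.014,0,-0.01,0,0,0,-1]]]'|grep force
python3 -m creep '[[[-0.03,0,-0.06,0,0,0,-1],[-0.1,0,-0.2,0,0,0,-1],[-0.3,0,-0.2,0,0,0,-1],[-0.3,0,-0.2,0,0,0,-1],[-0.3,0,-0.2,0,0,0,-1]]]'|grep force
python3 - <<'E'
from h import *
import cv2
go([-6,-48,13])
a=r.read_camera("top")[:,:,::-1];b=r.read_camera("side")[:,:,::-1]
cv2.imwrite("pics/c4.png",cv2.vconcat([cv2.resize(a[175:225,230:370],(700,250),interpolation=cv2.INTER_CUBIC),cv2.resize(b[175:215,290:360],(525,300),interpolation=cv2.INTER_CUBIC).copy() if 0 else cv2.resize(b[160:220,280:390],(700,340),interpolation=cv2.INTER_CUBIC)]))
E
```

```text
contact_force: [-0.8, -2.2, 1.2]
gripper_force: 1.4
contact_force: [0.3, -0.5, 0.3]
gripper_force: 0.2
contact_force: [-0.6, 0.9, -0.1]
gripper_force: 0.0
now rel [  -6.3 -111.3   79.5] t 11.4
shift [0.2107 0.0008 0.2221] turn [-0.     -0.0005 -0.0005] q [-0.47  0.13  1.51  0.    1.51 -0.67] F [-0.6   0.86 -0.15]
```

View pics/c4.png

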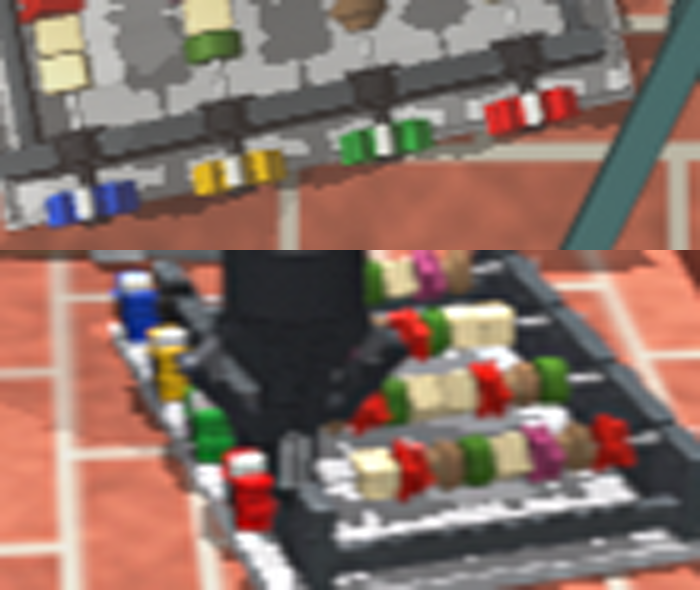

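All four white lobes are on top (red at top crop (530,108)), the skewers are seated and the gripper is clear.

```bash
python3 -c "
from cell import r
print(r.hand_in())"
```

```text
the job is handed in; nothing more can be done
None
```

I clicked the red wheel on four times so its white lobe now stands at the top like the other three, saw the skewers still seated and the gripper clear in the last pictures, and handed the job in at about 11.5 s (no verdict was returned).

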